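Hook a stiffener rail on a drop-down panel and clamp it

TASK

Hook the blue rail over the free top edge of the instrument's drop-down front panel, leg on the inside, ends level with the panel's ends, and let go. Then squeeze the big orange spring clamp off its stand and release it over the middle of the rail, so that its jaws reach past the rail's head and pinch rail leg and panel together until the bond sets. Leave the small clamp and the other things as they are.

Things in the scene. Friction and masses are not known exactly. Their poses are not given: they have to be found in the camera images.
- panel_edge (a point): Middle of the free top edge of the instrument's drop-down front panel, an aluminium plate 160 mm wide, 8 mm thick; its top leans out toward the robot, about 0.14 m above the bench, free air above. x: square to the plate, into the chassis (inner face x = 4 mm, outer face -4 mm); y: along the edge; z: in the plate's plane, outward from the edge.
- chassis: The instrument: an open grey chassis, fixed, 176 mm wide (y), 105 mm deep (x, away from the robot), 115 mm high, which carries the front panel. Origin: on the bench under the middle of the panel's hinge line (hinge 22 mm up, 130 mm from the panel's free edge).
- front_panel (a joint): Angle of the panel from upright, rad: 0 is shut, it grows as the top leans out toward the robot. A very stiff friction hinge (about 6 N m): it stays where it is, nothing to operate.
- rail: Blue rebated rail, 160 mm long, 0.2 kg. Section: head 16 mm wide, 22 mm high, on a leg 8 mm thick, 30 mm deep, flush with one side; the other 8 mm of the head's underside is the step that rests on the panel's edge. Origin: mid length, mid width of the head, at the step's height. x: to the leg side (leg x 0 to 8 mm), y: along, z: up to the head.
- rail_step (a point): The rail's origin again, with its axes. Seated on the panel it lies at x = 4 mm, y = 0, z = 0 in the axes of panel_edge, with axes parallel to those: leg against the inner face, step on the edge, head flush with the outer face.
- rail_holder: Wooden slotted holder, fixed, 86 x 130 x 45 mm high; origin on the bench under the rail, y along the slots (11 mm wide). The rail starts upright in it, leg in the slots, step level with the holder's top, head standing free: take it by the head, across its 16 mm, and lift it straight up.
- clamp: Big spring clamp, peg-like: black levers, orange grips and pads; 125 mm long, 22 mm wide, 0.07 kg. Origin: on the pivot, fixed to the -x lever. At the start it bites the stand: z up along its middle to the handles (ends 60 mm above the pivot), jaws down (pads 51 to 65 mm below the pivot; strip's top 44 mm below). x: the line along which handles and jaws move.
- clamp_lever (a joint): Opening of the big clamp, rad: 0 biting the stand's 10 mm strip, 0.1 on 16 mm, 0.52 squeezed to its stop (jaws 40 mm apart). The +x lever turns by this in the axes of clamp; the clamp's middle plane by half of it. Let go, it bites with about 9 N.
- clamp_jaw_a (a point): Middle of the gripping face of the big clamp's -x jaw pad, 58 mm below the pivot. Pads are 14 mm high and 22 mm wide. The handles: 58 mm over their outsides 45 mm above the pivot (66 mm at their ends), 34 mm and parallel when squeezed to the stop, which takes about 16 N: take them there from above, fingers along x, and keep 30 to 40 N on while carrying.
- clamp_jaw_b (a point): Middle of the gripping face of the big clamp's other jaw pad (+x lever). In place on the panel, the clamp's pivot stands 32 to 50 mm beyond the panel's edge (the rail's head takes 22 mm of that; the pivot's coil has a 6 mm radius). Fingers may shift it some mm along the hand as they close, and back as they open: look again.
- clamp_stand: Fixed stand for clamps: steel base 80 x 190 x 8 mm, upright aluminium strip 10 mm thick, 190 mm long, top 75 mm above the bench. Origin on the bench under the strip's middle, y along the strip. Big and small clamp sit on it 90 mm apart, in either order.
- small_clamp: Small spring clamp, yellow grips and pads, 78 mm long, on the same stand; it opens to 15 mm only, too little for the rail. Leave it there. Origin on its pivot, 27 mm above the strip.
- multimeter: Orange multimeter lying on the bench, 152 x 74 x 45 mm, bystander. Origin under its centre.
- flux_bottle: Small white bottle with a red cap, 42 mm across, 93 mm high, standing; bystander. Origin under its centre.
- screwdriver_red: Red screwdriver lying on the bench, 160 mm long; bystander. Origin under its centre.

How it is judged (in metres and radians):
On the way, in this order (a step that is already met when the one before it is completed fails the run):
1. the rail is hooked on the panel's edge: step on the edge, leg inside, ends level within 8 mm, let go (z of rail in the frame of panel_edge between -0.003 and 0.004 m and x of rail in the frame of panel_edge between 0.002 and 0.0075 m and y of rail in the frame of panel_edge between -0.008 and 0.008 m and angle between the z axis of rail and the z axis of panel_edge, either way round below 0.15 rad and contact force between the fingers and rail below 0.3 N), for 0.2 s.
2. the big clamp is squeezed open and lifted off its stand (value of joint clamp_lever above 0.3 rad and contact force between clamp and clamp_stand below 0.1 N and contact force between the fingers and clamp above 1 N and distance of clamp from where it was at the start of the episode above 0.06 m), for 0.1 s.
At the end, for the whole second after the job is handed in: Rail on the panel's edge: step and leg within 3 mm of touching, parallel within 0.08 rad, ends level within 8 mm. Big clamp let go and still, pads' middles over 6 mm below the edge and within 30 mm of the panel's middle, pressing rail leg and panel with over 3 N (z of rail in the frame of panel_edge between -0.003 and 0.003 m and x of rail in the frame of panel_edge between 0.002 and 0.006 m and y of rail in the frame of panel_edge between -0.008 and 0.008 m and angle between the z axis of rail and the z axis of panel_edge, either way round below 0.08 rad and z of each of clamp_jaw_a, clamp_jaw_b in the frame of panel_edge below -0.006 m and y of clamp_jaw_a in the frame of panel_edge between -0.03 and 0.03 m and y of clamp_jaw_b in the frame of panel_edge between -0.03 and 0.03 m and value of joint clamp_lever between 0.05 and 0.2 rad and contact force between clamp and rail above 3 N and contact force between clamp and chassis above 3 N and linear speed of each of clamp, rail below 0.02 m/s).
It fails at once if the small clamp is moved by more than 15 mm (distance of small_clamp from where it was at the start of the episode above 0.015 m).
It fails at once if the multimeter is moved by more than 20 mm (distance of multimeter from where it was at the start of the episode above 0.02 m).
It fails at once if the flux bottle is moved by more than 20 mm (distance of flux_bottle from where it was at the start of the episode above 0.02 m).
It fails at once if the screwdriver is moved by more than 20 mm (distance of screwdriver_red from where it was at the start of the episode above 0.02 m).
It also fails if it takes over 58 s, if anything falls off the work surface, if the arm or the gripper's body presses on something with over 40 N, if the wrist force passes 120 N, or if a joint passes its speed limit or range.

ROBOT

A 6-joint arm with a two-finger parallel gripper is mounted at the origin on a cart in front of the work surface, level with it; the furniture and walls round the work are solid. World frame = base frame: x ahead of the robot, y to its left, z up, the work surface at z = 0. Lengths are in mm, angles in rad, forces in N, time in s.
With the tool pointing down it reaches from about 300 to 775 mm from the base axis. Payload 14.6 kg.
Tool frame: the origin (TCP) lies at the centre of the arm's flange, where the gripper is bolted on; the fingertips stand 173 mm ahead of it and the grasp point (between the pads) lies 155 mm ahead of it; z points along the fingers, y is the line along which they close (so a half turn about z gives the same grasp; the last joint's range is limited). The gripper opens to 85 mm and grips with 20 to 120 N. Pads are 22 mm wide; open, the fingers measure 114 mm over their backs; the gripper's body (76 mm by 85 mm) begins 54 mm behind the grasp point. The pads swing forward as they close: fully open they stand 13 mm farther back than shut.
Start: joints at [-1.229, 0.3, 1.521, -0, 1.321, -0.067], TCP at [218.622, -504.673, 404.681] pointing down, gripper open.
Joint ranges: [-3.03, 3.03], [-0.79, 2.21], [0.23, 2.52], [-1.04, 4.18], [0, 3.07], [-2.55, 2.55]. Speed limits (rad/s): [2.22, 2.22, 2.57, 3.14, 3.14, 3.14].

INTERFACE

Orientations are given as a unit quaternion [w, x, y, z].
In Python, from rig import bot, eyes gives the robot as it stands. Calls block until the motion is done:
- bot.move_to(position, orientation): joint-space move of the TCP to a pose.
- bot.servo_line(position, attitude=None, speed=150, until_force=None): straight line of the TCP; attitude=None keeps the orientation; speed is the mean speed in mm/s. With until_force (N) it stops when the force on the tool has changed by that much, and returns True; else False.
- bot.move_joints(angles): joint-space move.
- bot.move_gripper(opening, grip_force=None): finger opening in mm; grip_force is the grip in N (None keeps the last); returns when the fingers have stopped.
- bot.dwell(seconds).
- bot.ik(position, orientation): joint angles nearest the present ones, or None.
- eyes.read_camera(name): name is "scene" or "side" or "wrist"; returns a dict with "image" (480x640x3 uint8, blue, green, red), "depth" (480x640 float32, mm along the optical axis (not along the pixel's ray), 0 where there is no reading), "fovy" (degrees; the focal length in pixels is half the picture's height over the tangent of half this angle, whatever the lens; pixels are square), "cx", "cy" (the principal point, pixels), "eye" and "attitude" of the camera in the world; the wrist camera has in their place "mount" (4x4, takes a point from camera to tool coordinates, whose origin is the TCP and whose axes are the flange's). Camera axes: x right, y down, z forward; pixel columns grow to the right and rows downward; lengths in mm; the calibration is good to about 2 mm. A picture is of the moment at which its call begins: read the wrist's pose just before it.
A pose or a line that the arm cannot do raises bot.MotionError and nothing moves.
- bot.finish_job(): hands the job in; it is judged then, once.
Trained networks look in the newest picture that a camera, given by its name, has taken for a name from the list of things; names that differ only in an ending like _2 or _b are one class to them, and where a whole thing is asked for, a point or a joint stands for the part that bears it (a point fixed in the world has none). Each returns a list of dicts, best first, with "p" (0 to 1); they miss things now and then, are a little off and sometimes report something else, mostly with a low value. They report only what shows in the picture. A call takes as long as a camera call.
- eyes.look_for(camera, target): "pixel" ([row, column] in pixels, amid what is visible of it).
- eyes.trace(camera, target): "pixels" (480x640 bool, what is visible of it) and "pixel" ([row, column] in pixels, amid what is visible of it).
Readings, each from a call of its own:
- bot.read_clock(): time.
- bot.read_joint_positions(): joint angles.
- bot.read_qvel(): joint speeds.
- bot.read_effort(): joint torques, N m.
- bot.read_ee_pos(): TCP position.
- bot.read_tool_rot(): TCP orientation.
- bot.read_ft_force(): force on the tool from outside, world axes, zero at the start.
- bot.read_moment(): the same for the moment, N m.
- bot.read_grip_width(): finger opening in mm.
- bot.read_grip_force(): force on a finger pad.
Only numpy, scipy, OpenCV 4.12 (cv2) and the standard library are available. Lean on these libraries where they do the work, as an engineer would, in place of code of your own. Each camera call takes 0.05 s, during which the arm holds its last target. There are 200 camera calls.

## Working session

There is one attempt and no reset: what is moved stays moved. The work goes in short steps, each a Python script; the robot and the scene stay as the last script left them, time stands still between calls to the robot, and variables do not carry over. Pictures are saved under pics/ and viewed, at most 10 in all, crops included, and the job is handed in when it is done.

```bash
ls; mkdir -p pics; cat > h.py <<'E'
import numpy as np, cv2
from scipy.spatial.transform import Rotation as R
from rig import bot, eyes
def rq(q): return R.from_quat([q[1],q[2],q[3],q[0]])
def qw(r):
    q=r.as_quat(); return [float(q[3]),float(q[0]),float(q[1]),float(q[2])]
def shot(name):
    p=np.array(bot.read_ee_pos()); q=rq(bot.read_tool_rot())
    c=eyes.read_camera(name)
    f=240/np.tan(np.radians(c["fovy"])/2)
    if "mount" in c:
        M=np.array(c["mount"]); Rw=q.as_matrix()@M[:3,:3]; t=q.as_matrix()@M[:3,3]+p
    else:
        Rw=rq(c["attitude"]).as_matrix() if np.size(c["attitude"])==4 else np.array(c["attitude"]); t=np.array(c["eye"])
    d=c["depth"]; v,u=np.mgrid[:480,:640]
    P=np.stack([(u-c["cx"])/f*d,(v-c["cy"])/f*d,d],-1)@Rw.T+t
    P[d<=0]=np.nan
    return c,P,(Rw,t,f,c["cx"],c["cy"])
def proj(cam,X):
    Rw,t,f,cx,cy=cam; p=(np.atleast_2d(X)-t)@Rw; return np.c_[p[:,0]/p[:,2]*f+cx,p[:,1]/p[:,2]*f+cy]
E
python3 - <<'E'
from h import *
for n in ("scene","side"):
    c,P,cam=shot(n); cv2.imwrite(f"pics/{n}0.png",c["image"])
    print(n,c["eye"],c["fovy"])
    for k in ("panel_edge","chassis","front_panel","rail","rail_holder","clamp","clamp_stand","small_clamp","multimeter","flux_bottle","screwdriver_red"):
        for r in eyes.trace(n,k)[:2]:
            m=r["pixels"]; Q=P[m]; Q=Q[~np.isnan(Q[:,0])]
            if len(Q): print(k,round(r["p"],2),np.round(r["pixel"]),m.sum(),np.round(np.median(Q,0)),np.round(np.percentile(Q,2,0)),np.round(np.percentile(Q,98,0)))
E
```

```text
pics
rig.py
scene [ 36.0857697  668.14384745 479.26175083] 55.008803294711996
panel_edge 0.8 [255. 296.] 2088 [584.  31.  92.] [563. -62.  24.] [648.  94. 144.]
chassis 0.61 [254. 274.] 5961 [644.  52.  80.] [566. -65.  14.] [726. 112. 143.]
front_panel 0.71 [252. 296.] 1998 [583.  30.  95.] [563. -60.  28.] [614.  93. 144.]
rail 0.89 [238. 421.] 452 [ 459. -255.   59.] [ 445. -367.   17.] [ 483. -214.   69.]
rail 0.69 [307. 430.] 187 [337. -58.  12.] [308. -74.   5.] [373. -46.  15.]
rail_holder 0.75 [250. 425.] 926 [ 451. -244.   14.] [ 420. -350.    0.] [ 504. -222.   46.]
clamp 0.8 [328. 211.] 2120 [466. 351. 127.] [440. 339.  61.] [495. 360. 178.]
clamp 0.6 [336. 351.] 2764 [390. 130.  34.] [337.  54.   6.] [469. 177.  42.]
clamp_stand 0.84 [384. 236.] 6361 [465. 321.  20.] [431. 215.   5.] [488. 397.  76.]
small_clamp 0.95 [314. 257.] 665 [473. 260. 106.] [458. 125.   1.] [616. 266. 139.]
multimeter 0.91 [337. 351.] 2670 [389. 131.  34.] [337.  55.   7.] [465. 177.  42.]
flux_bottle 0.71 [292. 210.] 676 [650. 207.  59.] [640. 184.   7.] [668. 218.  94.]
flux_bottle 0.25 [382. 2
[... 798 characters left out ...]
 965. -214.   70.]
rail_holder 0.61 [245. 415.] 837 [ 453. -243.   17.] [ 423. -342.    3.] [ 498. -224.   47.]
clamp 0.79 [302. 227.] 1853 [468. 352. 125.] [442. 336.  57.] [499. 360. 177.]
clamp_stand 0.96 [353. 240.] 5343 [467. 320.  21.] [433. 212.   2.] [495. 397.  76.]
small_clamp 0.93 [288. 260.] 584 [473. 260. 106.] [460. 241.  64.] [491. 265. 139.]
multimeter 0.71 [314. 342.] 2398 [391. 133.  33.] [339.  53.   3.] [473. 177.  42.]
flux_bottle 0.96 [286. 200.] 454 [660. 216.  41.] [647. 194.   4.] [675. 221.  95.]
flux_bottle 0.59 [248. 262.] 5563 [648.  49.  83.] [568. -66.  15.] [729. 112. 143.]
screwdriver_red 0.61 [288. 417.] 187 [344. -60.  11.] [309. -80.   4.] [384. -47.  15.]
```

View pics/scene0.png

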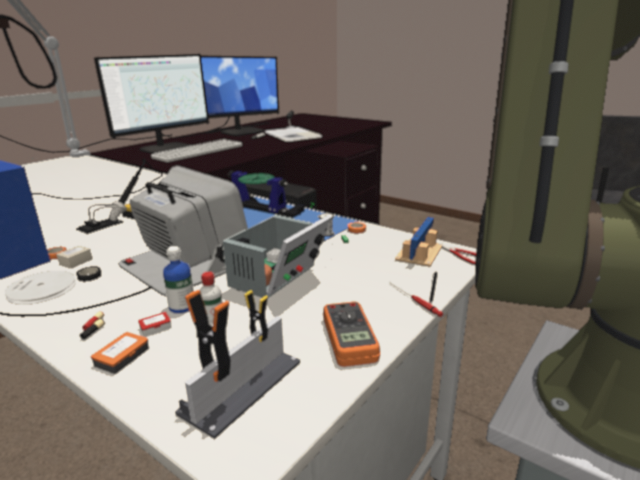

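```bash
python3 - <<'E'
from h import *
c=eyes.read_camera("wrist"); print(c["mount"],c["fovy"],bot.read_tool_rot(),rq(bot.read_tool_rot()).as_matrix().round(3))
down=qw(R.from_matrix(np.array([[0,1,0],[1,0,0],[0,0,-1.]])))  # tool y along world x
for s in (1,-1):
  Rm=R.from_matrix(np.array([[0,s,0],[s,0,0],[0,0,-1.]]))
  for p in ([460,-290,400],[460,-290,215],[590,10,450],[590,10,330],[466,350,400],[466,350,290]):
    print(s,p,bot.ik(p,qw(Rm)))
E
```

```text
[[ 3.65540638e-04 -9.51892307e-01 -3.06432541e-01  7.91539796e+01]
 [ 9.99999880e-01  2.47989581e-04  4.22543962e-04 -4.14064127e-01]
 [-3.26224269e-04 -3.06432659e-01  9.51892283e-01  3.14417225e+01]
 [ 0.00000000e+00  0.00000000e+00  0.00000000e+00  1.00000000e+00]] 59.49515993102934 [ 1.27904520e-05  9.79185069e-01  2.02969455e-01 -6.30225408e-06] [[ 0.918  0.397 -0.   ]
 [ 0.397 -0.918 -0.   ]
 [-0.     0.    -1.   ]]
1 [460, -290, 400] [-6.29855107e-01  2.89861489e-01  1.54504975e+00 -4.44089210e-16
  1.30668142e+00 -6.29855107e-01]
1 [460, -290, 215] [-6.29855107e-01  5.19759242e-01  1.69982774e+00 -4.44089210e-16
  9.22005667e-01 -6.29855107e-01]
1 [590, 10, 450] [-4.51172985e-02  3.61628948e-01  1.33460179e+00 -4.44089210e-16
  1.44536192e+00 -4.51172985e-02]
1 [590, 10, 330] [-4.51172985e-02  4.56148064e-01  1.48632122e+00 -4.44089210e-16
  1.19912337e+00 -4.51172985e-02]
1 [466, 350, 400] [ 5.81345838e-01  3.76756487e-01  1.42968533e+00 -4.44089210e-16
  1.33515083e+00  5.81345838e-01]
1 [466, 350, 290] [ 5.81345838e-01  4.86838724e-01  1.54238981e+00 -4.44089210e-16
  1.11236412e+00  5.81345838e-01]
-1 [460, -290, 400] [-6.29855107e-01  2.89861489e-01  1.54504975e+00 -4.44089210e-16
  1.30668142e+00  2.51173755e+00]
-1 [460, -290, 215] [-6.29855107e-01  5.19759242e-01  1.69982774e+00 -4.44089210e-16
  9.22005667e-01  2.51173755e+00]
-1 [590, 10, 450] None
-1 [590, 10, 330] None
-1 [466, 350, 400] None
-1 [466, 350, 290] None
```

```bash
cat >> h.py <<'E'
def lookat(eye,tgt):
    c=eyes.read_camera("wrist"); M=np.array(c["mount"])
    eye=np.array(eye,float); z=np.array(tgt,float)-eye; z/=np.linalg.norm(z)
    x=np.cross(z,[0,0,1]); 
    x/=np.linalg.norm(x); y=np.cross(z,x); C=np.c_[x,y,z]
    U,_,V=np.linalg.svd(M[:3,:3]); Rt=C@(U@V).T
    return eye-Rt@M[:3,3], qw(R.from_matrix(Rt))
E
python3 - <<'E'
from h import *
c,P,cam=shot("wrist")
p,q=lookat([462,-520,260],[462,-310,55]); print(p,q,bot.ik(p,q))
bot.move_to(p,q); c,P,cam=shot("wrist"); cv2.imwrite("pics/w1.png",c["image"]); np.savez("w1.npz",P=P,img=c["image"])
for k in ("rail","rail_holder"):
    for r in eyes.trace("wrist",k)[:2]:
        m=r["pixels"]; Q=P[m]; print(k,r["p"],r["pixel"],m.sum(),np.nanpercentile(Q,2,0).round(1),np.nanpercentile(Q,98,0).round(1))
print(bot.read_clock())
E
```

```text
[ 462.39538652 -583.42218996  203.15305323] [-0.3724373308853797, 0.6012264175100208, 0.6011281064270723, 0.3721051318034229] [-0.99653583  1.11226346  0.76497689  0.64079429  2.19237606 -0.88005105]
rail 0.55 [247.7, 340.5] 5229 [ 450.9 -373.5   23.8] [ 491.4 -225.4   67.1]
rail_holder 0.55 [272.9, 317.3] 10662 [ 427.1 -358.7    3.3] [ 519.8 -237.9   44.8]
2.575
```

View pics/w1.png

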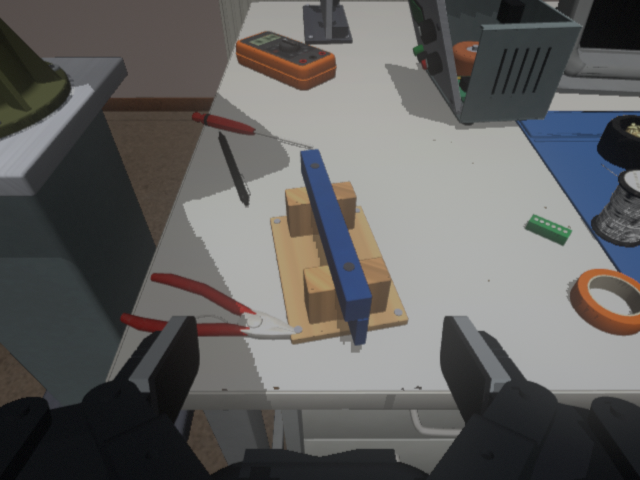

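```bash
python3 - <<'E'
from h import *
d=np.load("w1.npz"); P=d["P"]; im=d["img"]
cv2.imwrite("pics/w1c.png",cv2.resize(im[270:350,310:410],None,fx=6,fy=6,interpolation=cv2.INTER_CUBIC))
hsv=cv2.cvtColor(im,cv2.COLOR_BGR2HSV)
m=(hsv[...,0]>105)&(hsv[...,0]<130)&(hsv[...,1]>120)&(np.nan_to_num(P[...,2])>61)&(abs(P[...,1]+300)<120)&(abs(P[...,0]-470)<70)
Q=P[m]; rect=cv2.minAreaRect(Q[:,:2].astype(np.float32)); print(len(Q),rect,np.percentile(Q[:,2],[5,50,95]))
top=Q[Q[:,2]>65]; rect=cv2.minAreaRect(top[:,:2].astype(np.float32)); print(len(top),rect, cv2.fitLine(top[:,:2].astype(np.float32),cv2.DIST_HUBER,0,.01,.01).ravel())
E
```

```text
3039 ((469.5292053222656, -295.1314392089844), (14.788046836853027, 158.289794921875), 11.390134811401367) [65.40457555 66.19748646 66.99599239]
3016 ((469.5292053222656, -295.1314392089844), (14.788046836853027, 158.289794921875), 11.390134811401367) [ 1.9785506e-01 -9.8023129e-01  4.7236536e+02 -3.1040884e+02]
```

View pics/w1c.png

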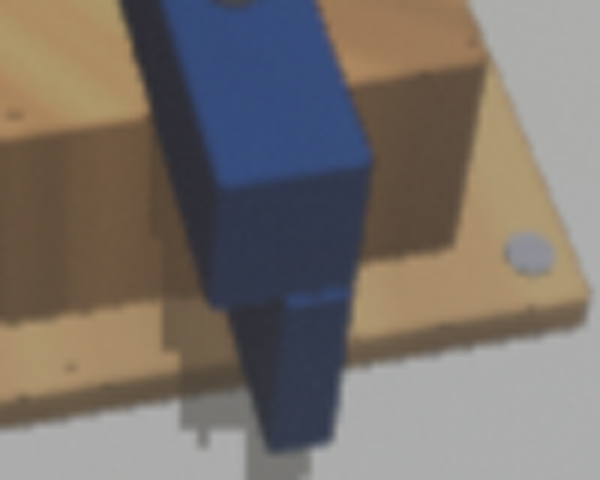

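```bash
python3 - <<'E'
from h import *
down=qw(R.from_matrix(np.array([[0,1,0],[1,0,0],[0,0,-1.]])))
out={}
def go(tag,p,q,ks):
    print(tag,bot.ik(p,q))
    bot.move_to(p,q); c,P,cam=shot("wrist"); cv2.imwrite(f"pics/{tag}.png",c["image"])
    out[tag+"P"]=P; out[tag+"I"]=c["image"]; out[tag+"R"],out[tag+"t"]=cam[:2]
    for k in ks:
        for r in eyes.trace("wrist",k)[:2]:
            m=r["pixels"]; Q=P[m]; print(k,round(r["p"],2),np.round(r["pixel"]),m.sum(),np.nanpercentile(Q,2,0).round(1),np.nanpercentile(Q,98,0).round(1)); out[f"{tag}{k}{round(r['p'],2)}"]=m
go("up",[400,-350,420],down,())
go("pa",[570,15,430],down,("panel_edge","front_panel","chassis"))
p,q=lookat([400,60,330],[590,15,100])
try: go("pb",p,q,("panel_edge","front_panel"))
except Exception as e: print(e)
bot.move_to([500,150,430],down)
go("ca",[468,300,440],down,("clamp","small_clamp","clamp_stand"))
np.savez("v.npz",**out); print(bot.read_clock())
a=np.hstack([cv2.resize(out[k+"I"],(400,300)) for k in ("pa","ca")]); b=np.hstack([cv2.resize(out.get("pbI",out["upI"]),(400,300)),cv2.resize(out["upI"],(400,300))])
cv2.imwrite("pics/m2.png",np.vstack([a,b]))
E
```

```text
up [-7.87745304e-01  2.46777908e-01  1.55239071e+00 -4.44089210e-16
  1.34242403e+00 -7.87745304e-01]
pa [-3.79227464e-02  3.27330197e-01  1.42605809e+00 -4.44089210e-16
  1.38820436e+00 -3.79227464e-02]
panel_edge 0.93 [204. 345.] 13711 [566.  -61.9  28.9] [620.8  90.6 143.7]
panel_edge 0.46 [198. 431.] 53877 [570.1 -67.5  12.7] [728.  104.4 142.8]
front_panel 0.55 [206. 344.] 13645 [566.1 -61.2  31.4] [620.6  90.4 143.7]
chassis 0.81 [197. 431.] 53450 [570.3 -67.3  12.9] [727.9 104.4 142.8]
chassis 0.34 [441. 214.] 1855 [ 447.3 -288.8   16.7] [ 477.6 -214.    67.7]
pb None
the arm cannot take that pose within its joint ranges
ca [ 5.04153538e-01  2.88483287e-01  1.45335215e+00 -4.44089210e-16
  1.39975722e+00  5.04153538e-01]
clamp 0.74 [158. 327.] 4227 [443.5 337.   65.5] [500.9 360.2 177.5]
small_clamp 0.7 [265. 328.] 1348 [460.2 244.4  64.2] [492.5 266.5 139.1]
clamp_stand 0.95 [193. 328.] 12412 [435.1 215.8   5.7] [513.7 395.5  75.4]
7.0083
```

View pics/m2.png

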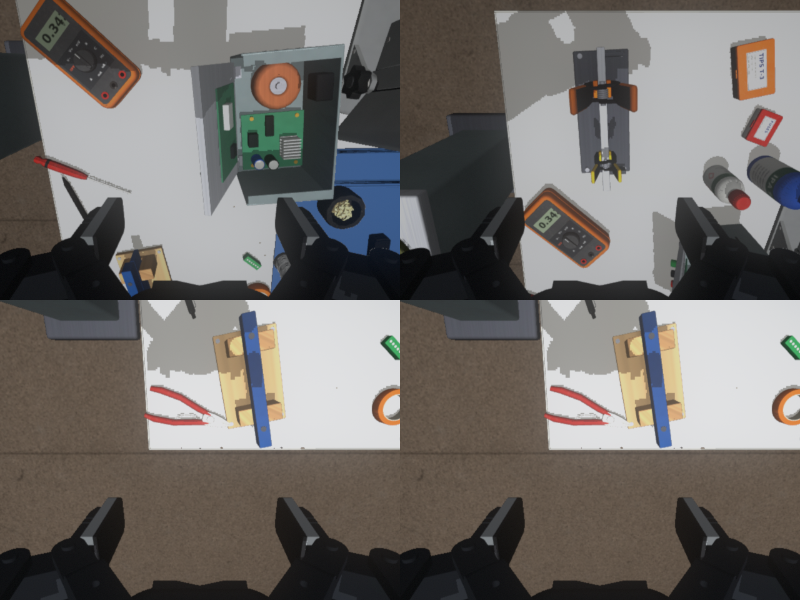

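```bash
python3 - <<'E'
from h import *
d=np.load("v.npz"); P=d["paP"]; m=d["papanel_edge0.93"]&np.isfinite(P[...,0]); Q=P[m]
rng=np.random.default_rng(0)
def ransac(Q,tol=.8,test=lambda n:True):
    best=None
    for _ in range(1500):
        a=Q[rng.choice(len(Q),3,False)]; n=np.cross(a[1]-a[0],a[2]-a[0]); l=np.linalg.norm(n)
        if l<50: continue
        n/=l
        if not test(n): continue
        i=abs((Q-a[0])@n)<tol
        if best is None or i.sum()>best.sum(): best=i
    c=Q[best].mean(0); n=np.linalg.svd(Q[best]-c,full_matrices=False)[2][2]; n*=np.sign(n[0]) ; return best,c,n
i,c,n=ransac(Q); print("plane1",i.sum(),c.round(1),n.round(4), "lean",np.arctan2(n[2],n[0]))
r=Q[~i]; s=(r-c)@n; print("rest",len(r),np.histogram(s,bins=[-40,-12,-9,-6,-3,-1,1,5,20,80]))
e=Q[i]; print("face ext", np.percentile(e,[.5,99.5],axis=0).round(1))
# panel axes
x=n; y=np.cross([0,0,1],x); y/=np.linalg.norm(y); z=np.cross(x,y)
print("y",y.round(4),"z",z.round(4))
# all points near slab
A=P.reshape(-1,3); A=A[np.isfinite(A[:,0])]; L=(A-c)@np.c_[x,y,z]
k=(abs(L[:,1])<110)&(L[:,0]>-12)&(L[:,0]<2)&(L[:,2]>-60)
L=L[k]; print("z top by x:")
for a in range(-12,2,2):
    q=L[(L[:,0]>=a)&(L[:,0]<a+2)]
    if len(q)>20: print(a,len(q),np.percentile(q[:,2],[50,90,98,99.5]).round(1),np.percentile(q[:,1],[.5,1,99,99.5]).round(1))
tops=L[L[:,2]>L[:,2].max()-6]
for sgn in (0,): 
  for yb in range(-90,100,20):
    q=L[(L[:,1]>=yb)&(L[:,1]<yb+20)]
    if len(q)>20: print(yb,np.percentile(q[:,2],[97,99.5]).round(1))
# side view check of outer face from scene masks omitted
np.savez("pan.npz",c=c,x=x,y=y,z=z)
E
```

```text
plane1 7280 [588.3  23.9 110.5] [0.925  0.0815 0.3712] lean 0.3816610317606628
rest 6375 (array([  20,    0,  544, 1024,  680,   69, 1677, 2347,    0]), array([-40, -12,  -9,  -6,  -3,  -1,   1,   5,  20,  80]))
face ext [[569.4 -65.3  24.4]
 [627.5  93.7 144.4]]
y [-0.0878  0.9961  0.    ] z [-0.3698 -0.0326  0.9285]
z top by x:
-8 628 [ 35.7  37.  226.3 227. ] [-89.2 -88.3  68.1  68.7]
-6 803 [ 35.9 184.7 227.2 228.2] [-89.4 -87.9  67.6  68.6]
-4 982 [ 36.1 224.2 228.8 229.5] [-88.4 -87.3  68.1  68.7]
-2 3885 [ 21.8 217.1 228.9 230.3] [-90.  -88.9  68.6  69. ]
0 4551 [ 19.3 222.5 230.6 231.6] [-89.  -88.   67.9  68.3]
-90 [36.4 36.9]
-70 [36.5 37. ]
-50 [36.5 37.1]
-30 [ 36.7 172.1]
-10 [230.8 231.8]
10 [229.9 231.4]
30 [36.5 37. ]
50 [36.6 37.1]
```

```bash
python3 - <<'E'
from h import *
d=np.load("v.npz"); pn=np.load("pan.npz"); c,x,y,z=[pn[k] for k in "cxyz"]
P=d["paP"]; A=P.reshape(-1,3); A=A[np.isfinite(A[:,0])]; L=(A-c)@np.c_[x,y,z]
k=(abs(L[:,1]+10)<100)&(L[:,0]>-7.5)&(L[:,0]<-0.5)&(abs(L[:,2]-36)<2.5); S=L[k]
print("strip",k.sum(),np.percentile(S[:,1],[.2,1,99,99.8]),np.median(S[:,2]),np.polyfit(S[:,0],S[:,2],1),np.polyfit(S[:,1],S[:,2],1))
k2=(abs(L[:,1]+10)<100)&(abs(L[:,2]-36)<2.5)&(L[:,0]>-14)&(L[:,0]<5); print(np.histogram(L[k2][:,0],bins=np.arange(-14,6)))
yc=(np.percentile(S[:,1],.5)+np.percentile(S[:,1],99.5))/2
E=c-4*x+yc*y+np.median(S[:,2])*z; print("edge",E); np.savez("pan.npz",c=c,x=x,y=y,z=z,E=E)
# rail overhead
P=d["upP"]; im=d["upI"]; h=cv2.cvtColor(im,cv2.COLOR_BGR2HSV)
m=(h[...,0]>105)&(h[...,0]<130)&(h[...,1]>120)&(np.nan_to_num(P[...,2])>60)&(abs(P[...,1]+300)<120)&(abs(P[...,0]-470)<70)
Q=P[m]; print(len(Q),cv2.minAreaRect(Q[:,:2].astype(np.float32)),np.median(Q[:,2]))
# stand strip + clamp
P=d["caP"]; A=P.reshape(-1,3); A=A[np.isfinite(A[:,0])]
s=A[(abs(A[:,2]-75)<2.5)&(abs(A[:,0]-468)<25)&(A[:,1]>200)&(A[:,1]<410)]; print("strip",len(s),cv2.minAreaRect(s[:,:2].astype(np.float32)),np.median(s[:,2]))
Q=P[d["caclamp0.74"]&np.isfinite(P[...,0])]
for lo,hi in ((60,90),(90,112),(112,128),(128,145),(145,160),(160,172),(172,185)):
    q=Q[(Q[:,2]>lo)&(Q[:,2]<=hi)]
    if len(q)>5: print(lo,hi,len(q),np.percentile(q,[1,50,99],axis=0).round(1).tolist())
q=Q[Q[:,2]>130]; print(cv2.minAreaRect(q[:,:2].astype(np.float32)))
E
```

```text
strip 2406 [-90.43138473 -88.42042479  68.04831784  68.97218145] 35.74423237004474 [1.45889931e-02 3.58005696e+01] [2.77030664e-05 3.57432989e+01]
(array([  0,   0,   0,   0,   0,   6, 227, 343, 330, 349, 343, 350, 350,
       458, 239,   0,   0,   0,   0]), array([-14, -13, -12, -11, -10,  -9,  -8,  -7,  -6,  -5,  -4,  -3,  -2,
        -1,   0,   1,   2,   3,   4,   5]))
edge [572.26972461  12.06976881 142.22493845]
2438 ((470.9556579589844, -301.193115234375), (14.888338088989258, 143.09828186035156), 11.29049301147461) 66.43282864428286
strip 2213 ((475.7379150390625, 303.6444396972656), (33.8089599609375, 189.13812255859375), 5.745728015899658) 74.42194090872829
60 90 389 [[455.8, 337.9, 63.7], [478.1, 349.0, 67.1], [488.6, 359.0, 88.7]]
90 112 33 [[451.1, 355.7, 91.2], [457.0, 357.5, 99.5], [491.7, 359.1, 111.7]]
112 128 980 [[458.8, 336.3, 115.2], [472.7, 348.9, 124.3], [486.3, 360.2, 127.7]]
128 145 418 [[455.2, 337.9, 128.2], [484.9, 349.4, 139.1], [488.8, 360.0, 144.8]]
145 160 627 [[450.5, 337.0, 145.3], [487.6, 350.1, 152.9], [493.0, 361.1, 159.8]]
160 172 616 [[447.7, 336.9, 160.2], [491.6, 349.9, 166.6], [495.9, 361.2, 171.9]]
172 185 1103 [[442.3, 336.7, 172.1], [494.3, 348.8, 176.2], [501.8, 360.9, 178.2]]
((471.9441833496094, 348.51165771484375), (59.733245849609375, 23.867277145385742), 3.038050651550293)
```

```bash
python3 - <<'E'
from h import *
pn=np.load("pan.npz"); x,y,z,E=[pn[k] for k in "xyzE"]
a=np.radians(11.35); rx=np.array([np.cos(a),np.sin(a),0]); ry=np.array([-np.sin(a),np.cos(a),0])
q=qw(R.from_matrix(np.c_[ry,rx,[0,0,-1]])); g=np.array([469.8,-295.3,0])
qp=qw(R.from_matrix(np.c_[y,x,-z])); H=222-45
print("place ik",bot.ik(E+H*z,qp),bot.ik(E+(H+60)*z,qp))
down=qw(R.from_matrix(np.array([[0,1,0],[1,0,0],[0,0,-1.]])))
bot.move_to([468,300,460],down)
bot.move_to(g+[0,0,330],q); bot.move_gripper(45,60)
print(bot.servo_line(g+[0,0,222],q,speed=120,until_force=25))
print(bot.read_ee_pos(),bot.read_ft_force()); bot.move_gripper(0,60); print(bot.read_grip_width(),bot.read_grip_force(),bot.read_ee_pos())
bot.servo_line(g+[0,0,300],q,speed=100); bot.servo_line(g+[0,0,420],q,speed=250)
print(bot.read_grip_width(),bot.read_ft_force(),bot.read_clock())
c,P,cam=shot("wrist"); cv2.imwrite("pics/w3.png",c["image"]); r=eyes.trace("wrist","rail")
for k in r[:2]: Q=P[k["pixels"]]; print(k["p"],k["pixel"],k["pixels"].sum(),np.nanpercentile(Q,[2,98],axis=0).round(1))
E
```

```text
place ik [-0.06798139  0.26461837  1.82593819  0.09212923  0.6769706  -0.21679236] [-0.0755495   0.14379118  1.82826306  0.08466769  0.79560886 -0.21127914]
False
[ 469.97650609 -295.41760347  222.73704614] [-0.87944924 -0.16948561 -1.19148606]
14.32502653518451 59.08923804759979 [ 469.92685161 -295.39375542  222.73731944]
14.274261391357404 [ 0.24566712 -0.21180769 -2.73824455] 12.9083
0.88 [258.2, 322.7] 17725 [[ 449.2 -336.9  260.3]
 [ 482.5 -216.8  263.1]]
```

View pics/w3.png

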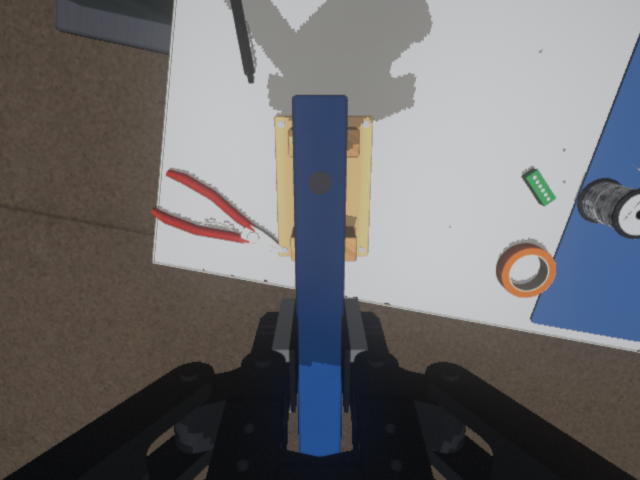

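```bash
python3 - <<'E'
from h import *
c,P,cam=shot("wrist"); k=eyes.trace("wrist","rail")[0]; T=rq(bot.read_tool_rot()).as_matrix(); p=np.array(bot.read_ee_pos())
L=(P[k["pixels"]&np.isfinite(P[...,0])]-p)@T
for lo,hi in ((-60,-20),(-20,0),(0,20),(20,40),(40,60),(60,75)):
    q=L[(L[:,0]>lo)&(L[:,0]<hi)&(L[:,2]<165)]
    if len(q): print(lo,len(q),np.percentile(q[:,1],[2,50,98]).round(1),np.median(q[:,2]).round(1))
print(np.percentile(L[:,0],[.1,1,99,99.8]))
E
```

```text
-60 2482 [-7.1  0.2  7.9] 157.0
-20 2063 [-6.7  0.2  7.5] 156.9
0 2410 [-6.8  0.2  7.6] 156.9
20 2871 [-7.1  0.5  8. ] 157.0
40 3291 [-7.2  0.2  7.9] 156.8
60 2821 [-7.2  0.5  8. ] 156.9
[-46.5786658  -44.1918114   80.56322502  81.12267194]
```

```bash
python3 - <<'E'
from h import *
pn=np.load("pan.npz"); x,y,z,E=[pn[k] for k in "xyzE"]
qp=qw(R.from_matrix(np.c_[y,x,-z])); H=178
def T(dx,h,dy=-.6): return E+(4+dx)*x+(H+h)*z+dy*y
def loc(): return ((np.array(bot.read_ee_pos())-E)@np.c_[x,y,z]-[4,-.6,H]).round(2)
bot.move_to(T(3,75),qp); print(loc(),bot.read_clock())
bot.servo_line(T(3,8),qp,speed=100); print(loc(),bot.read_ft_force())
f0=np.array(bot.read_ft_force())
print(bot.servo_line(T(3,-6),qp,speed=15,until_force=8),loc(),(np.array(bot.read_ft_force())-f0)@np.c_[x,y,z])
l=loc(); 
print(bot.servo_line(T(-4,l[2]+.5),qp,speed=15,until_force=8),loc(),(np.array(bot.read_ft_force())-f0)@np.c_[x,y,z],bot.read_clock())
for n in ("scene","wrist"):
    c,P,cam=shot(n); cv2.imwrite(f"pics/p_{n}.png",c["image"])
    if n=="scene":
        u=proj(cam,E)[0].astype(int); print(u); A=c["image"][max(u[1]-45,0):u[1]+45,u[0]-60:u[0]+60]
    else: B=c["image"]
cv2.imwrite("pics/p.png",np.hstack([cv2.resize(A,(400,300),interpolation=2),cv2.resize(B,(400,300))]))
E
```

```text
[ 3.2  -0.7  75.07] 14.3083
[ 3.23 -0.11  8.41] [ 0.06091343  0.54755623 -1.3688543 ]
True [3.04 0.02 0.37] [-1.35541925 -0.36621432  8.05267229]
True [-0.35  0.01  0.43] [ 2.47260613 -0.79082876  3.00018887] 16.0333
[307 228]
```

View pics/p.png

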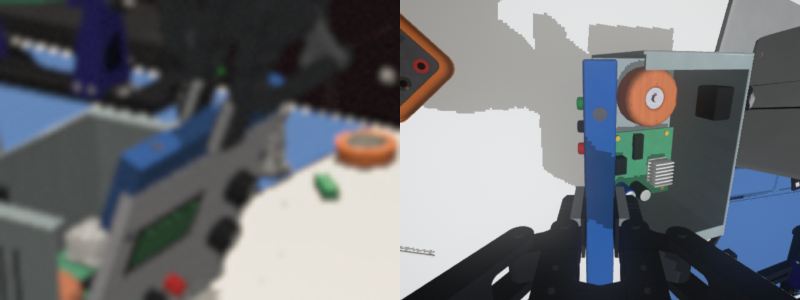

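```bash
python3 - <<'E'
from h import *
pn=np.load("pan.npz"); x,y,z,E=[pn[k] for k in "xyzE"]
qp=qw(R.from_matrix(np.c_[y,x,-z])); p0=np.array(bot.read_ee_pos())
bot.servo_line(p0-2*z,qp,speed=15,until_force=6)
bot.move_gripper(34); bot.dwell(.3); p0=np.array(bot.read_ee_pos())
bot.servo_line(p0+70*z,qp,speed=120)
down=qw(R.from_matrix(np.array([[0,1,0],[1,0,0],[0,0,-1.]])))
bot.move_to([570,15,430],down); c,P,cam=shot("wrist"); k=eyes.trace("wrist","rail")[0]
L=(P[k["pixels"]&np.isfinite(P[...,0])]-E)@np.c_[x,y,z]; print(k["p"],len(L),np.percentile(L,[1,5,50,95,99],axis=0).round(1))
t=L[abs(L[:,2]-22)<3]; print("top",len(t),np.percentile(t,[1,50,99],axis=0).round(1),np.polyfit(t[:,1],t[:,0],1),np.polyfit(t[:,0],t[:,2],1)); print(bot.read_clock())
P=np.load("v.npz")["caP"]; A=P.reshape(-1,3); A=A[np.isfinite(A[:,0])]
s=A[(abs(A[:,2]-74.5)<1.5)&(abs(A[:,0]-470)<14)&(A[:,1]>205)&(A[:,1]<410)]
l=cv2.fitLine(s[:,:2].astype(np.float32),cv2.DIST_HUBER,0,.01,.01).ravel(); print("strip",len(s),l,np.degrees(np.arctan2(-l[0],l[1])))
n=np.array([l[1],-l[0]]); print(np.percentile((s[:,:2]-l[2:])@n,[2,50,98]))
b=A[(abs(A[:,2]-8)<2)&(abs(A[:,0]-470)<60)&(A[:,1]>205)&(A[:,1]<410)]; print("base",cv2.minAreaRect(b[:,:2].astype(np.float32)))
E
```

```text
0.74 13145 [[ -3.4 -76.9 -40. ]
 [ -1.7 -68.5 -24.3]
 [ 11.7  12.1  20. ]
 [ 12.5  74.6  22.7]
 [ 12.7  79.6  23.2]]
top 6756 [[ -3.1 -76.5  19.4]
 [  5.4  12.8  21.9]
 [ 12.6  79.5  23.3]] [3.19864089e-05 5.25644807e+00] [-0.0395917  22.02363011]
18.4
strip 2078 [ 4.5638274e-02 -9.9895805e-01  4.7391095e+02  3.1014822e+02] -177.38422
[-4.82269338e+00  3.82798878e-03  4.81021022e+00]
base ((474.3972473144531, 303.579345703125), (79.83080291748047, 189.2633819580078), 2.6782658100128174)
```

```bash
python3 - <<'E'
from h import *
pn=np.load("pan.npz"); x,y,z,E=[pn[k] for k in "xyzE"]
qp=qw(R.from_matrix(np.c_[y,x,-z])); print(bot.ik(E+4*x+308*z,qp) is not None, bot.ik(E+4*x+236*z,qp) is not None)
a=np.radians(2.65); cx=np.array([np.cos(a),np.sin(a),0]); cy=np.array([-np.sin(a),np.cos(a),0])
q=qw(R.from_matrix(np.c_[cy,cx,[0,0,-1]])); g=np.array([472.1,348.9,0])
bot.move_to(g+[0,0,430],q); bot.move_gripper(85)
print(bot.servo_line(g+[0,0,316],q,speed=100,until_force=15),bot.read_ee_pos(),bot.read_ft_force())
bot.move_gripper(0,35); print(bot.read_grip_width(),bot.read_grip_force(),bot.read_ee_pos(),bot.read_ft_force())
print(bot.servo_line(g+[0,0,345],q,speed=50,until_force=20))
print(bot.read_grip_width(),bot.read_ft_force())
bot.servo_line(g+[0,0,430],q,speed=120)
print(bot.read_grip_width(),bot.read_grip_force(),bot.read_ee_pos(),bot.read_clock())
o={}
T=rq(bot.read_tool_rot()).as_matrix(); p=np.array(bot.read_ee_pos())
for n in ("scene","side","wrist"):
    c,P,cam=shot(n); o[n]=c["image"]
    for k in eyes.trace(n,"clamp")[:2]:
        L=(P[k["pixels"]&np.isfinite(P[...,0])]-p)@T; print(n,k["p"],k["pixel"],len(L),np.percentile(L,[1,5,50,95,99],axis=0).round(1).tolist())
u=proj(shot("scene")[2],g+[0,0,220])[0].astype(int); s=o["scene"][max(u[1]-75,0):u[1]+75,u[0]-100:u[0]+100]
cv2.imwrite("pics/c1.png",np.hstack([cv2.resize(s,(400,300),interpolation=2),cv2.resize(o["wrist"],(400,300))]))
E
```

```text
True True
False [472.1824399  348.94852722 316.66876732] [ 0.06420688 -0.64942323  0.88732006]
31.232410986855943 41.5932959318161 [472.10589975 348.90085949 315.98035193] [-0.026834    0.60943985 -0.91981195]
False
31.31266377222345 [-0.26305864  0.32762762 -1.38874319]
31.244919819310528 41.59258246421814 [472.08054309 348.86855939 429.08135016] 23.675
scene 0.91 [268.7, 198.2] 2459 [[-168.8, -34.3, 145.2], [-8.6, -33.2, 151.7], [4.0, -2.6, 208.6], [10.1, 23.1, 262.1], [11.2, 240.0, 348.0]]
side 0.67 [244.5, 215.2] 1841 [[-247.8, -32.6, 147.0], [-8.9, -31.1, 153.9], [3.9, 7.6, 209.1], [9.6, 25.4, 262.0], [11.0, 220.2, 337.4]]
side 0.63 [287.5, 418.4] 213 [[-444.1, -179.9, 413.7], [-423.5, -177.6, 414.3], [-403.7, -145.4, 418.6], [-388.8, -108.6, 425.1], [-385.3, -101.0, 428.2]]
wrist 0.79 [301.0, 321.0] 10067 [[-10.0, -29.0, 144.7], [-7.8, -24.4, 145.3], [7.2, 0.4, 191.0], [11.3, 24.5, 256.5], [11.8, 29.2, 262.1]]
```

View pics/c1.png

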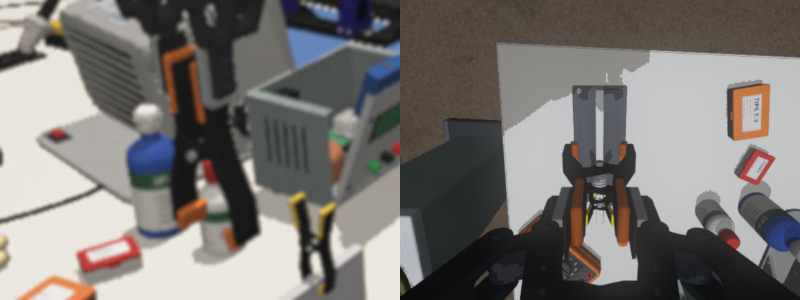

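```bash
python3 - <<'E'
from h import *
pn=np.load("pan.npz"); x,y,z,E=[pn[k] for k in "xyzE"]
qp=qw(R.from_matrix(np.c_[y,x,-z]))
def T(h,dx=4.2): return E+dx*x+h*z-.5*y
bot.servo_line(np.array(bot.read_ee_pos())+[0,0,25],speed=120)
bot.move_to(T(320),qp); print(bot.read_grip_width(),bot.read_clock())
print(bot.servo_line(T(240),qp,speed=60,until_force=10),((np.array(bot.read_ee_pos())-E)@np.c_[x,y,z]).round(2),bot.read_ft_force(),bot.read_clock())
t=rq(bot.read_tool_rot()).as_matrix(); p=np.array(bot.read_ee_pos()); o={}
for n in ("scene","side","wrist"):
    c,P,cam=shot(n); o[n]=c["image"]
    u=proj(cam,E)[0].astype(int)
    if n!="wrist": o[n]=cv2.resize(c["image"][u[1]-60:u[1]+60,u[0]-80:u[0]+80],(400,300),interpolation=2)
    for k in eyes.trace(n,"clamp")[:1]:
        L=(P[k["pixels"]&np.isfinite(P[...,0])]-E)@np.c_[x,y,z]; print(n,k["p"],len(L),np.percentile(L,[1,5,50,95,99],axis=0).round(1).tolist())
cv2.imwrite("pics/d1.png",np.vstack([np.hstack([o["scene"],o["side"]]),np.hstack([cv2.resize(o["wrist"],(400,300))]*2)]))
E
```

```text
31.43691058288562 25.6833
False [  4.3   -0.49 240.35] [ 0.3698016  -0.50930155 -0.72916515] 27.1667
scene 0.68 761 [[-29.3, -379.1, -229.5], [-28.1, -11.1, -22.5], [-0.4, 6.2, 35.9], [29.1, 10.5, 88.6], [209.8, 12.1, 95.3]]
side 0.64 707 [[-27.3, -1727.4, -883.4], [-26.0, -9.3, -19.0], [-3.0, 5.9, 36.9], [26.6, 10.4, 88.5], [768.3, 11.6, 94.4]]
wrist 0.94 10332 [[-25.4, -12.8, -25.5], [-20.6, -8.6, -16.8], [4.4, 6.5, 47.9], [28.4, 10.7, 94.6], [33.2, 11.3, 95.3]]
```

View pics/d1.png

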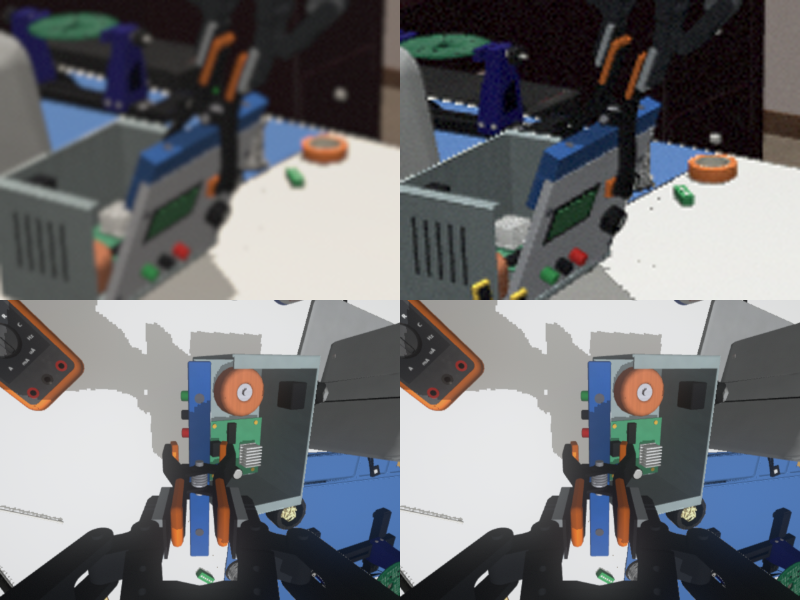

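```bash
python3 - <<'E'
from h import *
pn=np.load("pan.npz"); x,y,z,E=[pn[k] for k in "xyzE"]
for n in ("side","scene"):
    c,P,cam=shot(n); L=(P-E)@np.c_[x,y,z]; m=np.isfinite(P[...,0])&(L[...,0]<-6)&(L[...,0]>-30)&(abs(L[...,1])<80)&(L[...,2]<-5)&(L[...,2]>-120)
    nn,lab,st,_=cv2.connectedComponentsWithStats(m.astype(np.uint8))
    for i in range(1,nn):
        q=L[lab==i]
        if len(q)>8: print(n,len(q),np.percentile(q,[5,95],axis=0).round(0).tolist())
E
```

```text
side 114 [[-27.0, -51.0, -47.0], [-15.0, 10.0, -6.0]]
side 80 [[-18.0, -54.0, -85.0], [-8.0, -33.0, -66.0]]
side 105 [[-16.0, -2.0, -103.0], [-6.0, 48.0, -92.0]]
scene 221 [[-29.0, -53.0, -91.0], [-6.0, 8.0, -9.0]]
scene 196 [[-8.0, -2.0, -62.0], [-6.0, 60.0, -29.0]]
scene 41 [[-19.0, -5.0, -102.0], [-7.0, 6.0, -91.0]]
scene 40 [[-18.0, 20.0, -101.0], [-6.0, 27.0, -91.0]]
scene 40 [[-18.0, 42.0, -102.0], [-6.0, 51.0, -92.0]]
```

```bash
python3 - <<'E'
from h import *
pn=np.load("pan.npz"); x,y,z,E=[pn[k] for k in "xyzE"]
qp=qw(R.from_matrix(np.c_[y,x,-z])); p=np.array(bot.read_ee_pos())
bot.servo_line(p+4.5*z,qp,speed=30)
for w in (40,46,52,60,85): bot.move_gripper(w)
bot.dwell(.3); p=np.array(bot.read_ee_pos()); print(bot.read_grip_width(),bot.read_ft_force())
bot.servo_line(p+90*z,qp,speed=120)
o={}
for n in ("scene","side","wrist"):
    c,P,cam=shot(n); o[n]=c["image"]
    u=proj(cam,E)[0].astype(int)
    if n!="wrist": o[n]=cv2.resize(c["image"][u[1]-60:u[1]+60,u[0]-80:u[0]+80],(400,300),interpolation=2)
    for kk in ("clamp","rail"):
      for k in eyes.trace(n,kk)[:1]:
        L=(P[k["pixels"]&np.isfinite(P[...,0])]-E)@np.c_[x,y,z]; print(n,kk,round(k["p"],2),len(L),np.percentile(L,[1,5,50,95,99],axis=0).round(1).tolist())
        if kk=="rail":
            t=L[(abs(L[:,2]-22)<3)&(L[:,0]>-6)&(L[:,0]<15)]; print(" top",len(t),np.percentile(t,[2,50,98],axis=0).round(1).tolist())
print(bot.read_clock())
cv2.imwrite("pics/e1.png",np.vstack([np.hstack([o["scene"],o["side"]]),np.hstack([cv2.resize(o["wrist"],(400,300))]*2)]))
E
```

```text
85.00419888623837 [0.57200833 0.10772549 0.01912926]
scene clamp 0.68 829 [[-24.0, -401.8, -228.9], [-22.2, -14.1, -9.7], [-2.6, 6.0, 50.2], [25.0, 10.6, 100.9], [207.4, 12.0, 104.7]]
scene rail 0.86 531 [[-6.3, -74.4, -17.3], [-5.7, -66.9, 3.0], [-3.2, 38.9, 21.0], [7.1, 80.5, 25.0], [8.4, 81.4, 25.6]]
 top 257 [[-5.7, -70.6, 19.6], [-0.1, 31.5, 23.6], [8.1, 80.6, 24.7]]
side clamp 0.9 815 [[-21.8, -1736.3, -849.0], [-19.9, -16.4, -14.4], [-0.7, 5.1, 50.2], [29.3, 10.3, 101.0], [751.1, 11.6, 104.3]]
side rail 0.76 625 [[-8.2, -1717.0, -830.7], [-4.0, -75.3, -21.5], [0.4, 36.0, 17.3], [12.2, 80.4, 24.2], [628.0, 82.3, 29.6]]
 top 282 [[-4.1, -75.4, 19.3], [2.8, 25.4, 22.8], [12.3, 80.0, 24.8]]
wrist clamp 0.68 4927 [[-21.9, -11.4, -11.8], [-19.6, -9.1, -7.3], [4.6, 3.4, 71.5], [28.6, 10.4, 103.5], [30.9, 11.0, 104.2]]
wrist rail 0.67 4437 [[-8.2, -138.2, -149.5], [-3.3, -72.4, 20.6], [4.0, 22.5, 22.0], [11.3, 75.6, 23.2], [12.0, 79.8, 23.8]]
 top 4321 [[-3.5, -75.4, 20.6], [4.0, 23.4, 22.1], [11.8, 78.6, 23.5]]
30.8583
```

View pics/e1.png

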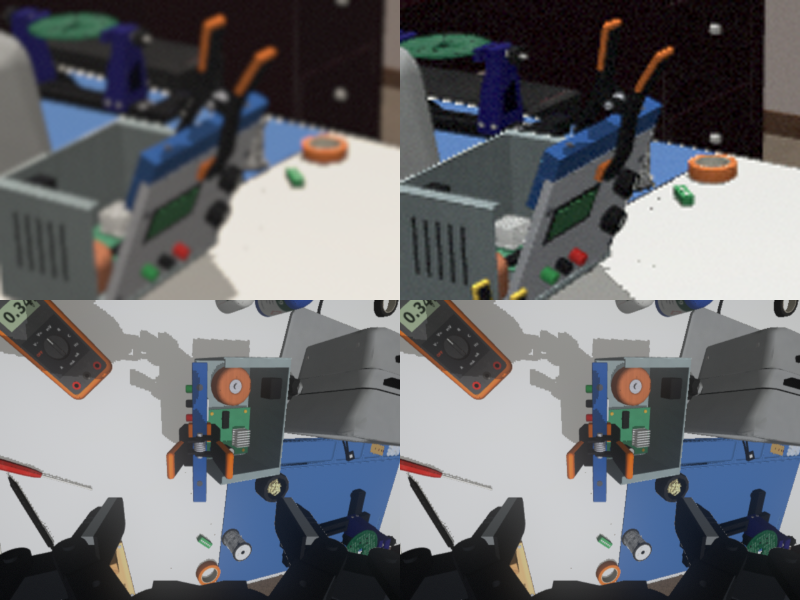

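```bash
python3 - <<'E'
from h import *
bot.dwell(.5); print(bot.finish_job())
E
```

```text
the job is handed in; nothing more can be done
None
```

I hooked the rail on the panel edge and clamped it at mid-length with the big clamp, then handed the job in at about 31 s; the last camera views showed rail and clamp in place, but no verdict came back.

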